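# Start the warming plate under the focaccia

## Task

Switch on the warming plate that the piece of focaccia lies on: push that plate's knob down against its spring, and keep it down while turning it clockwise past the safety stop until its pointer stands at the warm dot, then let go. Leave the other plate's knob off, and do not shift the focaccia.

Things in the scene. Friction and masses are not known exactly. Their poses are not given: they have to be found in the camera images.
- warmer: fixed steel two-plate warmer, 240 (x) x 380 (y) mm; origin under its centre, x to the back, y left, z up. Deck 50 mm up. Dark plates 116 x 156 mm, tops 56 mm up, centred at x +46, y +92 (left) and -92 mm (right); each has a black upright knob in front of it, axis at x -75 mm, same y. On the deck behind each knob a black line marks off; a black dot 70 degrees clockwise of it marks warm.
- focaccia: orange-brown bread block, 65 (x) x 130 (y) x 42 mm, lying on the left or the right plate; origin at the centre of its underside. On the other plate lies a pale block of cheese, 73 x 89 x 43 mm.
- left_knob (a joint): angle of the left plate's knob, rad: 0 off (pointer to the warmer's +x), grows clockwise from above, 1.22 warm dot, 1.6 end. Round skirt, 54 mm wide, top 68 mm above the counter; on it an upright bar to grip, 15 mm thick, 48 mm long, top 95 mm up, lying along the pointer (white line). Light friction holds the angle. Push: 10 mm straight down, spring 2 to 7 N; more in right_knob.
- right_knob (a joint): angle of the right plate's knob, made and counted like the left one. Either knob, unpressed, turns only about 0.2 rad before its inner safety stop blocks it; pushed down 5 to 10 mm it turns past, and beyond 0.8 rad it is clear of the stop and springs up when let go, keeping its angle.
Mind the look-alikes: they are no part of the job. Of the things that look like the focaccia, the larger one is meant.

How it is judged:
By the outcome, as a careful person would: the job done as asked, in the order asked, and still so for the second after the job is handed in, with the robot touching nothing.
It also fails if it takes over 32 s, if anything falls off the work surface, if the arm or the gripper's body presses on something with over 40 N, if the wrist force passes 120 N, or if a joint passes its speed limit or range.

## Robot

A 6-joint arm with a two-finger parallel gripper is mounted at the origin on a cart in front of the work surface, level with it; the furniture and walls round the work are solid. World frame = base frame: x ahead of the robot, y to its left, z up, the work surface at z = 0. Lengths are in m, angles in rad, forces in N, time in s.
With the tool pointing down it reaches from about 0.275 to 0.85 m from the base axis. Payload 19 kg.
Tool frame: the origin (TCP) lies midway between the tips of the shut fingers; the grasp point (between the pads) lies 19 mm behind it; z points along the fingers, y is the line along which they close (so a half turn about z gives the same grasp; the last joint's range is limited). The gripper opens to 85 mm and grips with 20 to 120 N. Pads are 22 mm wide; open, the fingers measure 114 mm over their backs; the gripper's body (76 mm by 85 mm) begins 54 mm behind the grasp point. The pads swing forward as they close: fully open they stand 13 mm farther back than shut.
Start: joints at [1.032, 0.15, 1.437, -0, 1.554, -0.134], TCP at [0.226, 0.528, 0.231] pointing down, gripper open.
Joint ranges: [-2.8, 2.8], [-0.68, 2.1], [0.12, 2.68], [-1.39, 4.53], [0.16, 2.79], [-2.81, 2.81]. Speed limits (rad/s): [1.89, 1.89, 2.22, 3.01, 3.01, 3.01].

## Interface

Orientations are given as a unit quaternion [w, x, y, z].
In Python, from station import manip, eyes gives the robot as it stands. The module is installed in compiled form; this text tells all that it offers.
- The arm moves only by the tool drive_tool, never from a script. Its argument "targets" is a list of rows, each a list of 7 numbers: the turn, a rotation vector about the tool's x, y, z in rad, then the shift along the tool's x, y, z in m, then the opening, from 0 (shut) to 1 (fully open). A call has exactly 8 rows; each row is the pose to reach, as a shift and turn from the pose commanded when the call began, along the tool's axes at that moment; what a row does not reach only later rows make up. A row lasts 1/8 s, in which the tool goes at most 62.5 mm and 10.7 degrees, less where a joint would pass 70% of its speed; a pose out of reach is approached as far as the arm can. A call with a gripper value outside its range is refused whole. The fingers move at their own pace and stop on an object; the grip force is fixed at half the most. Time passes only in rows, so rows that repeat a pose let the fingers close, or fill a call up. It gives the time, the measured TCP pose, the force, the opening and the grip force at its end, in the units of the state.
- manip.state(): the state, without advancing time (a new reading comes with each control period).
- eyes.get_image(name): name is "scene" or "top" or "wrist"; returns a dict with "img" (420x560x3 uint8, red, green, blue), "z_map" (420x560 float32, m along the optical axis (not along the pixel's ray), 0 where there is no reading), "fov_y" (degrees; the focal length in pixels is half the picture's height over the tangent of half this angle, whatever the lens; pixels are square), "cx", "cy" (the principal point, pixels), "extrinsics" (4x4, takes a point from camera to world coordinates). Camera axes: x right, y down, z forward; pixel columns grow to the right and rows downward; lengths in m; the calibration is good to about 2 mm. A picture is of the moment at which its call begins.
- manip.job_done(): hands the job in; it is judged then, once.
The state is a dict: "t": time; "joint_positions": joint angles; "joint_vel": joint speeds; "joint_torque": joint torques, N m; "tool_pos": TCP position; "orientation": TCP orientation; "contact_force": force on the tool from outside, world axes, zero at the start; "wrist_torque": the same for the moment, N m; "opening": opening from 0.0 (shut) to 1.0 (fully open); "grip_force": force on a finger pad.
Only numpy, scipy, OpenCV 4.12 (cv2) and the standard library are available. Lean on these libraries where they do the work, as an engineer would, in place of code of your own. Each camera call takes 0.05 s, during which the arm holds its last target. There are 200 camera calls.

## Working session

There is one attempt and no reset: what is moved stays moved. The work goes in short steps, Python scripts to look and compute and a tool call to move; the robot and the scene stay as the last step left them, time stands still between calls to the robot, and variables do not carry over. Pictures are saved under pics/ and viewed, at most 10 in all, crops included, and the job is handed in when it is done.

Besides the shell and the picture viewer there is one more tool, called after "Emit:" by a JSON object that holds its "fn" and its "kwargs". drive_tool: Moves the arm, as the interface text tells. Its arguments: {"type":"object","properties":{"targets":{"type":"array"}},"required":["targets"]}

```bash
mkdir -p pics
python3 - <<'E'
from station import manip, eyes
import cv2, numpy as np
ims=[]
for n in("scene","top"):
    d=eyes.get_image(n); np.savez(f"pics/{n}0.npz",**d); cv2.imwrite(f"pics/{n}0.png",d["img"][:,:,::-1]); print(n,d["fov_y"],d["cx"],d["cy"]);print(np.round(d["extrinsics"],3))
s=manip.state();print({k:np.round(v,4) for k,v in s.items()})
E
```

```text
scene 48.844625712487975 280.20367294434044 206.92794439282972
[[ 0.435 -0.526  0.731 -0.108]
 [-0.9   -0.254  0.353 -0.303]
 [-0.    -0.811 -0.584  0.582]
 [ 0.     0.     0.     1.   ]]
top 47.9969099041816 275.4123391141505 204.09095112279968
[[ 0.019 -0.991  0.132  0.408]
 [-1.    -0.021 -0.011  0.005]
 [ 0.014 -0.132 -0.991  0.991]
 [ 0.     0.     0.     1.   ]]
{'t': np.float64(0.1), 'joint_positions': array([ 1.032 ,  0.1509,  1.4379, -0.    ,  1.5538, -0.134 ]), 'joint_vel': array([ 0.0022, -0.0014,  0.001 , -0.0003, -0.0017, -0.0002]), 'joint_torque': array([ 4.00000e-03, -7.14371e+01, -5.71794e+01, -2.00000e-04,
        7.20000e-03,  0.00000e+00]), 'tool_pos': array([0.2264, 0.5283, 0.2308]), 'orientation': array([-2.000e-04,  2.010e-01,  9.796e-01, -5.000e-04]), 'contact_force': array([0.8233, 0.1954, 0.0629]), 'wrist_torque': array([-0.0013, -0.018 , -0.0154]), 'grip_force': np.float64(0.0), 'opening': np.float64(1.0026)}
```

View pics/top0.png

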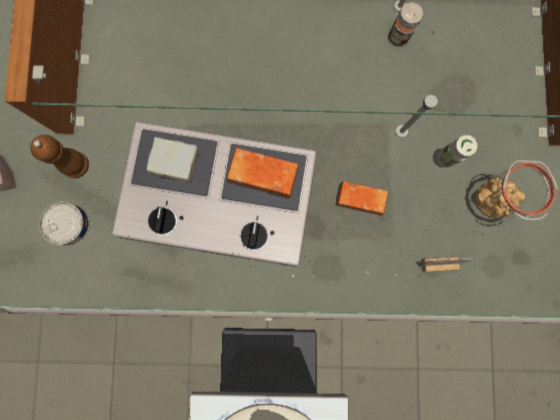

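View pics/scene0.png

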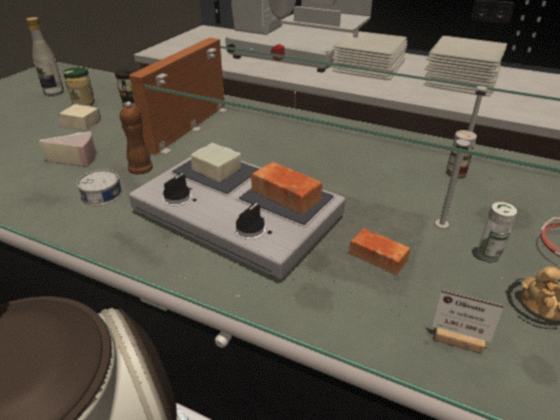

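The scene shows two plates: the focaccia is on the right one at top px (262,172), with that plate's knob at (254,236). The cheese is at (172,158), and a smaller focaccia decoy is off the warmer at (363,198). There is also a glass guard edge near row 105.

```bash
cat > h.py <<'E'
import numpy as np, cv2
def load(f): return dict(np.load(f))
def cam(d):
    f=d["img"].shape[0]/2/np.tan(np.radians(float(d["fov_y"]))/2); return f,float(d["cx"]),float(d["cy"]),d["extrinsics"]
def ray(d,u,v,z):
    f,cx,cy,E=cam(d); r=E[:3,:3]@np.array([(u-cx)/f,(v-cy)/f,1.]); o=E[:3,3]; return o+r*(z-o[2])/r[2]
def cloud(d):
    f,cx,cy,E=cam(d); h,w=d["z_map"].shape; u,v=np.meshgrid(np.arange(w),np.arange(h)); Z=d["z_map"]
    return np.stack([(u-cx)/f*Z,(v-cy)/f*Z,Z],-1)@E[:3,:3].T+E[:3,3]
E
python3 - <<'E'
from h import *
d=load("pics/top0.npz"); P=cloud(d); z=P[...,2]; img=d["img"].astype(int)
# warmer: deck-height region
m=((abs(z-.05)<.012)&(d["z_map"]>0)).astype(np.uint8); 
n,l,st,c=cv2.connectedComponentsWithStats(m); k=1+np.argmax(st[1:,4]); print(st[k])
cnt=max(cv2.findContours(cv2.morphologyEx((l==k).astype(np.uint8),cv2.MORPH_CLOSE,np.ones((25,25))),0,2)[0],key=cv2.contourArea)
W=np.array([ray(d,*p[0],.05)[:2] for p in cnt],np.float32); r=cv2.minAreaRect(W); print("warmer",r, cv2.boxPoints(r))
# knob tops by depth
for (u0,v0) in((254,236),(162,220)):
    s=np.s_[v0-25:v0+25,u0-25:u0+25]
    for lo,hi in((.062,.078),(.085,.102)):
        q=P[s][(z[s]>lo)&(z[s]<hi)]; 
        if len(q): print("knob",lo,len(q),q.mean(0).round(4),cv2.minAreaRect(q[:,:2].astype(np.float32)))
# orange
hsv=cv2.cvtColor(d["img"],cv2.COLOR_RGB2HSV); o=(hsv[...,0]<18)&(hsv[...,1]>150)&(hsv[...,2]>120)&(abs(z-.098)<.01)
q=P[o].astype(np.float32); print("foc",q.mean(0),cv2.minAreaRect(q[:,:2]))
# obstacles above 0.12 near
for nme in("top","scene"):
    e=load(f"pics/{nme}0.npz"); Q=cloud(e); k=(e["z_map"]>0)&(Q[...,2]>.12)&(Q[...,0]>.2)&(Q[...,0]<.9)&(abs(Q[...,1])<.5)
    H,xe,ye=np.histogram2d(Q[k][:,0],Q[k][:,1],bins=[np.arange(.2,.95,.1),np.arange(-.5,.55,.1)]); print(H.astype(int))
    for (u,v) in ([(100,106),(270,108),(400,107),(480,107),(430,100),(403,130),(200,311)] if nme=="top" else [(200,95),(300,113),(400,128),(480,90),(440,225),(200,313)]):
        print(nme,u,v,np.nan_to_num(Q[v-2:v+3,u].round(3)).tolist()[::2])
E
```

```text
[  112   122   205   145 16605]
warmer ((0.5538830757141113, 0.11590142548084259), (0.37792855501174927, 0.2387051284313202), 81.86148071289062) [[ 0.40898147 -0.05426338]
 [ 0.64528257 -0.08805609]
 [ 0.6987847   0.28606623]
 [ 0.46248358  0.31985894]]
knob 0.062 369 [0.4661 0.0355 0.0688] ((0.4662707448005676, 0.036277078092098236), (0.05266450718045235, 0.05022518336772919), 85.27645874023438)
knob 0.085 198 [0.4669 0.036  0.0953] ((0.46748605370521545, 0.036023035645484924), (0.014967166818678379, 0.04813605919480324), 81.90409088134766)
knob 0.062 336 [0.4915 0.2139 0.0689] ((0.49193277955055237, 0.21759970486164093), (0.04989216476678848, 0.0508301742374897), 7.50512170791626)
knob 0.085 222 [0.4931 0.2168 0.0944] ((0.49334433674812317, 0.2177632451057434), (0.015940571203827858, 0.047619178891181946), 81.87784576416016)Traceback (most recent call last):
  File "<stdin>", line 16, in <module>
cv2.error: OpenCV(4.12.0) /io/opencv/modules/imgproc/src/convhull.cpp:143: error: (-215:Assertion failed) total >= 0 && (depth == CV_32F || depth == CV_32S) in function 'convexHull'
```

Run:
```python
from h import *
np.set_printoptions(suppress=True,linewidth=160)
d=load("pics/top0.npz"); P=cloud(d)
s=P[150:200:4,262]; print("foc col",s.round(3).tolist()[::3])
for nme in("top","scene"):
    e=load(f"pics/{nme}0.npz"); Q=cloud(e); k=(e["z_map"]>0)&(Q[...,2]>.12)&(Q[...,0]>.1)&(Q[...,0]<.9)&(abs(Q[...,1])<.6)
    H=np.histogram2d(Q[k][:,0],Q[k][:,1],bins=[np.arange(.1,.95,.1),np.arange(-.6,.65,.1)])[0]; print(nme);print(H.astype(int))
    for (u,v) in ([(60,104),(270,108),(400,109),(480,110),(430,100),(403,130),(200,311)] if nme=="top" else [(200,97),(300,113),(400,128),(300,63),(480,90),(440,225),(200,300)]):
        w=Q[v-4:v+5,u]; print(nme,u,v,w[np.argmax(w[:,2])].round(3),w[4].round(3))
```

```text
foc col [[0.642, 0.024, 0.057], [0.608, 0.022, 0.1], [0.584, 0.022, 0.099], [0.561, 0.021, 0.101], [0.544, 0.022, 0.055]]
top
[[   0    0    0    0    0    0    0    0    0    0    0    0]
 [   0    0    0    0    0    0    0    0    0    0    0    0]
 [   0    0    0    0    0    0    0    0    0    0    0    0]
 [   0    0    0    0    0    0    0    0    0    0    0    0]
 [ 268  455    0    0    0    0    0    0    0    0  136    0]
 [  15  282  107  196  113  112  111  113  111  176 1268    0]
 [   0    0    0  145    0    0    0    0    0    0 2393    0]
 [   0    0    0    0    0    0    0    0    0    0 1832    0]]
top 60 104 [0.685 0.379 0.186] [0.685 0.379 0.186]
top 270 108 [0.684 0.009 0.186] [0.75  0.01  0.001]
top 400 109 [ 0.684 -0.221  0.188] [ 0.755 -0.275 -0.001]
top 480 110 [ 0.684 -0.365  0.186] [ 0.757 -0.451 -0.   ]
top 430 100 [ 0.706 -0.274  0.192] [ 0.706 -0.274  0.192]
top 403 130 [ 0.706 -0.27   0.035] [ 0.7   -0.273  0.027]
top 200 311 [0.323 0.144 0.003] [0.315 0.144 0.001]
scene
[[   0    0    0    0    0  172    2    0    0    0    0    0]
 [   0    0    0    0    0    0    0    0    0    0    0    0]
 [   0    0    0    0    0    0    0    0    0    0    0    0]
 [   0    0    0    0    0    0    0    0    0    0    0    0]
 [   0  317    0    0    0    0    0    0    0    0  162    0]
 [   0  118  252  267  198  174  158  137  124  157  912    0]
 [   0    0    0  241    0    0    0    0    0    0 1074    0]
 [   0    0    0    0    0    0    0    0    0    0  949    0]]
scene 200 97 [0.685 0.276 0.187] [0.687 0.278 0.183]
scene 300 113 [0.687 0.038 0.186] [1.071 0.202 0.004]
scene 400 128 [ 1.077 -0.097  0.004] [ 1.552 -0.011 -0.211]
scene 300 63 [1.017 0.183 0.184] [ 1.656  0.459 -0.059]
scene 480 90 [ 1.001 -0.27   0.191] [ 1.009 -0.272  0.179]
scene 440 225 [ 0.702 -0.27   0.012] [ 0.697 -0.272  0.006]
scene 200 300 [0.323 0.056 0.004] [0.317 0.052 0.004]
```

The knob is at about (0.467, 0.036) with the bar yawed -8.1°, and the measured heights and sizes agree with the given ones. The glass starts at x > 0.685 (z 0.186), so it is clear of the knob. Now I travel to above the knob.

Emit:
{"fn": "drive_tool", "kwargs": {"targets": [[0, 0, 0, -0.02, -0.017, 0, 1], [0, 0, 0, -0.055, -0.047, 0, 0.9], [0, 0, 0, -0.095, -0.082, 0, 0.8], [0, 0, 0, -0.14, -0.12, 0, 0.7], [0, 0, 0, -0.185, -0.159, 0, 0.7], [0, 0, 0, -0.23, -0.198, 0, 0.7], [0, 0, 0, -0.275, -0.237, 0, 0.7], [0, 0, 0, -0.315, -0.271, 0, 0.7]]}}

```text
t: 1.1
tool_pos: [0.4097, 0.1533, 0.2313]
orientation: [0.0, 0.201, 0.98, -0.0]
contact_force: [0.6, 0.5, -0.1]
opening: 0.697
grip_force: 0.0
```

Emit:
{"fn": "drive_tool", "kwargs": {"targets": [[0, 0, -0.05, -0.035, -0.03, 0.01, 0.7], [0, 0, -0.12, -0.065, -0.056, 0.025, 0.7], [0, 0, -0.19, -0.085, -0.074, 0.045, 0.7], [0, 0, -0.24, -0.096, -0.083, 0.06, 0.7], [0, 0, -0.263, -0.1, -0.0865, 0.07, 0.7], [0, 0, -0.263, -0.1, -0.0865, 0.075, 0.7], [0, 0, -0.263, -0.1, -0.0865, 0.075, 0.7], [0, 0, -0.263, -0.1, -0.0865, 0.075, 0.7]]}}

```text
t: 2.1
tool_pos: [0.4672, 0.0369, 0.1568]
orientation: [0.0, 0.071, 0.997, -0.0]
contact_force: [-0.5, -0.5, -0.2]
opening: 0.696
grip_force: 0.0
```

Run:
```python
from station import manip, eyes
from h import *
d=eyes.get_image("wrist"); np.savez("pics/w1.npz",**d); cv2.imwrite("pics/w1.png",d["img"][:,:,::-1])
s=manip.state();print({k:np.round(s[k],4) for k in("t","tool_pos","orientation","joint_positions","contact_force","opening")})
P=cloud(d);z=P[...,2]
for lo,hi in((.062,.078),(.088,.1)):
    k=(d["z_map"]>0)&(z>lo)&(z<hi)&(np.hypot(P[...,0]-.467,P[...,1]-.036)<.04); q=P[k]
    if len(q)>5: print(lo,len(q),q.mean(0).round(4),cv2.minAreaRect(q[:,:2].astype(np.float32)))
```

```text
{'t': np.float64(2.15), 'tool_pos': array([0.4672, 0.0368, 0.1568]), 'orientation': array([ 4.000e-04,  7.070e-02,  9.975e-01, -0.000e+00]), 'joint_positions': array([-0.0859, -0.0351,  1.7854, -0.    ,  1.3904, -1.5152]), 'contact_force': array([-3.000e-04, -3.892e-01,  5.527e-01]), 'opening': np.float64(0.7015)}
0.062 1966 [0.4644 0.0377 0.0684] ((0.4663476049900055, 0.03750544413924217), (0.05161747708916664, 0.050688788294792175), 82.27388763427734)
0.088 1228 [0.4651 0.0377 0.095 ] ((0.46767657995224, 0.037296853959560394), (0.014924619346857071, 0.04865717515349388), 82.43470001220703)
```

View pics/w1.png

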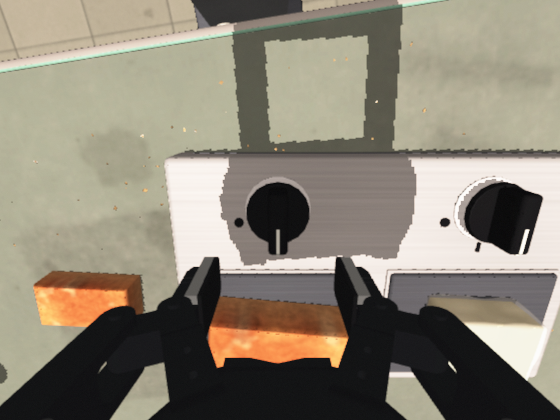

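The wrist view shows the knob centred at (278,212) between the fingers. Its pointer is at off, pointing down the image, and the warm dot is at (238,222), so clockwise from above is correct. Alignment is within 1 mm. Next I descend and grip.

Emit:
{"fn": "drive_tool", "kwargs": {"targets": [[0, 0, 0, 0, 0, 0.02, 0.7], [0, 0, 0, 0, 0, 0.045, 0.7], [0, 0, 0, 0, 0, 0.068, 0.7], [0, 0, 0, 0, 0, 0.08, 0.7], [0, 0, 0, 0, 0, 0.084, 0.7], [0, 0, 0, 0, 0, 0.084, 0.6], [0, 0, 0, 0, 0, 0.084, 0.45], [0, 0, 0, 0, 0, 0.084, 0.3]]}}

```text
t: 3.15
tool_pos: [0.4673, 0.0364, 0.0728]
orientation: [0.0, 0.071, 0.997, -0.0]
contact_force: [0.1, 0.3, -0.2]
opening: 0.301
grip_force: 0.0
```

Emit:
{"fn": "drive_tool", "kwargs": {"targets": [[0, 0, 0, 0, 0, 0, 0.2], [0, 0, 0, 0, 0, 0, 0.1], [0, 0, 0, 0, 0, 0, 0], [0, 0, 0, 0, 0, 0, 0], [0, 0, 0, 0, 0, 0, 0], [0, 0, 0, 0, 0, 0, 0], [0, 0, 0, 0, 0, 0, 0], [0, 0, 0, 0, 0, 0, 0]]}}

```text
t: 4.15
tool_pos: [0.4673, 0.037, 0.0725]
orientation: [0.0, 0.071, 0.997, 0.0]
contact_force: [0.4, 5.7, 1.8]
opening: 0.162
grip_force: 61.8
```

Emit:
{"fn": "drive_tool", "kwargs": {"targets": [[0, 0, 0, 0, 0.0005, 0.002, 0], [0, 0, 0, 0, 0.0005, 0.004, 0], [0, 0, 0, 0, 0.0005, 0.006, 0], [0, 0, 0, 0, 0.0005, 0.008, 0], [0, 0, 0, 0, 0.0005, 0.008, 0], [0, 0, 0, 0, 0.0005, 0.008, 0], [0, 0, 0, 0, 0.0005, 0.008, 0], [0, 0, 0, 0, 0.0005, 0.008, 0]]}}

```text
t: 5.15
tool_pos: [0.4673, 0.037, 0.0644]
orientation: [0.0, 0.071, 0.997, 0.0]
contact_force: [-0.3, 4.8, 5.6]
opening: 0.162
grip_force: 62.2
```

The 5.6 N reading matches the spring at 8 mm. Now I turn clockwise while holding the knob down.

Emit:
{"fn": "drive_tool", "kwargs": {"targets": [[0, 0, 0.05, 0, 0, 0, 0], [0, 0, 0.13, 0, 0, 0, 0], [0, 0, 0.21, 0, 0, 0, 0], [0, 0, 0.29, 0, 0, 0, 0], [0, 0, 0.37, 0, 0, 0, 0], [0, 0, 0.45, 0, 0, 0, 0], [0, 0, 0.53, 0, 0, 0, 0], [0, 0, 0.6, 0, 0, 0, 0]]}}

```text
t: 6.15
tool_pos: [0.4672, 0.0371, 0.0644]
orientation: [0.0, 0.364, 0.932, 0.0]
contact_force: [-1.0, 5.5, 5.3]
opening: 0.161
grip_force: 62.3
```

Emit:
{"fn": "drive_tool", "kwargs": {"targets": [[0, 0, 0.08, 0, 0, 0, 0], [0, 0, 0.17, 0, 0, 0, 0], [0, 0, 0.26, 0, 0, 0, 0], [0, 0, 0.35, 0, 0, 0, 0], [0, 0, 0.44, 0, 0, 0, 0], [0, 0, 0.53, 0, 0, 0, 0], [0, 0, 0.6, 0, 0, 0, 0], [0, 0, 0.62, 0, 0, 0, 0]]}}

```text
t: 7.15
tool_pos: [0.4672, 0.0371, 0.0644]
orientation: [-0.0, 0.63, 0.777, 0.0]
contact_force: [0.1, 6.0, 5.7]
opening: 0.161
grip_force: 62.3
```

Emit:
{"fn": "drive_tool", "kwargs": {"targets": [[0, 0, 0, 0, 0, 0, 0], [0, 0, 0, 0, 0, 0, 0.1], [0, 0, 0, 0, 0, 0, 0.2], [0, 0, 0, 0, 0, 0, 0.3], [0, 0, 0, 0, 0, 0, 0.4], [0, 0, 0, 0, 0, 0, 0.5], [0, 0, 0, 0, 0, 0, 0.6], [0, 0, 0, 0, 0, 0, 0.7]]}}

```text
t: 8.15
tool_pos: [0.4671, 0.0369, 0.0642]
orientation: [-0.0, 0.629, 0.777, -0.0]
contact_force: [0.0, 0.5, 0.7]
opening: 0.696
grip_force: 0.0
```

Emit:
{"fn": "drive_tool", "kwargs": {"targets": [[0, 0, 0, 0, 0, 0, 0.7], [0, 0, 0, 0, 0, -0.01, 0.7], [0, 0, 0, 0, 0, -0.03, 0.7], [0, 0, 0, 0, 0, -0.055, 0.7], [0, 0, 0, 0, 0, -0.08, 0.7], [0, 0, 0, 0, 0, -0.1, 0.7], [0, 0, 0, 0, 0, -0.11, 0.7], [0, 0, 0, 0, 0, -0.11, 0.7]]}}

```text
t: 9.15
tool_pos: [0.4674, 0.0369, 0.1748]
orientation: [0.0, 0.629, 0.777, 0.0]
contact_force: [-0.1, 0.0, 0.7]
opening: 0.699
grip_force: 0.0
```

Run:
```python
from station import manip, eyes
from h import *
d=eyes.get_image("wrist"); np.savez("pics/w2.npz",**d); cv2.imwrite("pics/w2.png",d["img"][:,:,::-1])
P=cloud(d);z=P[...,2]
for lo,hi in((.05,.062),(.062,.078),(.088,.1)):
    k=(d["z_map"]>0)&(z>lo)&(z<hi)&(np.hypot(P[...,0]-.467,P[...,1]-.036)<.035); q=P[k]
    if len(q)>5: print(lo,len(q),q.mean(0).round(4),cv2.minAreaRect(q[:,:2].astype(np.float32)))
```

```text
0.05 1203 [0.4627 0.0458 0.0512] ((0.4667292535305023, 0.036935605108737946), (0.06921001523733139, 0.0679507702589035), 14.771014213562012)
0.062 1754 [0.4672 0.0398 0.0683] ((0.46710944175720215, 0.03802737221121788), (0.051861245185136795, 0.05035315081477165), 11.964516639709473)
0.088 1047 [0.4674 0.0388 0.095 ] ((0.4676218032836914, 0.03671204298734665), (0.015033634379506111, 0.048361003398895264), 11.248866081237793)
```

View pics/w2.png

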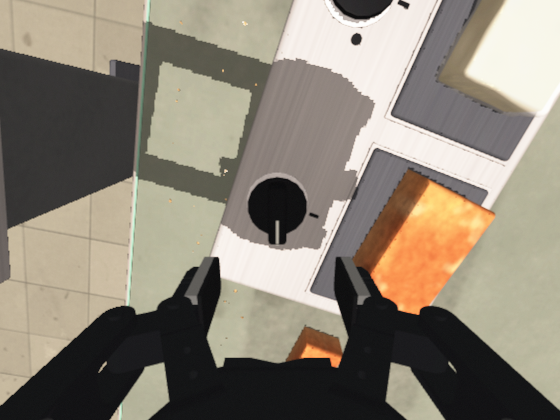

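The wrist view shows the knob at (278,205), sprung back up (bar top at 95 mm), with its pointer about 71° clockwise of the off mark at (313,215). The focaccia is still in place at (430,240) and nothing is touching anything. Handing in.

```bash
python3 -c "
from station import manip
print(manip.job_done())"
```

```text
the job is handed in; nothing more can be done
None
```

I switched on the right plate, which holds the focaccia: its knob was pushed down, turned to about 71° (the warm dot is at 70°) and let go, and it sprang back up. The left knob and the focaccia were not touched, and the job is handed in.

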